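Load a filter cassette and draw the leak-test vacuum

TASK

Build the filter cassette in the round pocket of the leak tester, one part at a time: first the white body, then the yellow spacer, then the red top disc, each let go fully seated and level. Then take the red pump handle and pull it out against its spring until the orange pointer stands in the green band, and keep holding it there: the job finishes with the handle still held. Leave the tubes, jar and bottle where they are.

Things in the scene. Friction and masses are not known exactly. Their poses are not given: they have to be found in the camera images.
- tester: fixed leak tester: white base plate 300 x 230 x 12 mm on the table carrying a blue pocket block and, side by side with it, a clear horizontal hand vacuum pump. Origin at table height, at x 0, y 5 mm to the +y side of the plate's middle; z up; its -x axis is the pull direction of the plunger (roughly towards the robot, turned up to 0.3 rad). Pump barrel: lies along x on y = -50 mm, from x = 0 to 127 mm, top at z = 63 mm
- pocket (a point): centre of the floor of the round pocket, 24 mm above the table; the pocket is 51 mm wide, 10 mm deep, with a 4 mm chamfer round its mouth; the block is 86 x 86 mm, its top 34 mm above the table. At (30, 55, 24) mm in the tester's frame; axes as the tester's
- cassette_body: white round cassette body, 48 mm outside diameter, 32 mm high, loose and upright, its foot bevelled to 44 mm over the lowest 3 mm; open at the top with a bore 40 mm wide and 12 mm deep. Origin at the centre of its underside, z up
- spacer: yellow ring, the spacer, loose: flange 48 mm diameter and 16 mm high (from 8 to 24 mm above its origin) over a tapered spigot 8 mm high (33 mm wide at the foot, 37 mm at the flange) that goes into the bore of the body; through bore 26 mm. It starts standing on its spigot. Origin at the centre of the spigot's underside, z up. Seated, the flange rests on the body's rim and the origin is 24 mm above the body's origin
- top_disc: red top disc, loose: flange 48 mm diameter and 10 mm thick (from 7 to 17 mm above its origin) over a tapered boss 7 mm high (19 mm wide at the foot, 23 mm at the flange) that goes into the 26 mm bore of the spacer; a white port 8 mm wide and 8 mm high stands on top. It starts standing on its boss. Origin at the centre of the boss's underside, z up. Seated, the origin is 17 mm above the spacer's origin
- plunger (a joint): travel of the pump's plunger: 0 fully in (home), grows as it is pulled along the tester's -x axis, in m, stop at 0.085. A spring pulls it back with 2.7 N at home plus 90 N per m of travel; let go, it slides home
- handle (a point): centre of the top of the plunger's upright round red handle, 18 mm diameter, standing free from 53 to 116 mm above the table; at home it stands at x = -50, y = -50 mm in the tester's frame, and moves with the plunger
- pointer (a point): tip of the orange pointer that moves with the plunger over the black scale, 55 mm to the tester's -y side of the handle (same x as the handle), 28 mm above the table
- band: green band 14 mm long (along the tester's x), 18 mm wide, fixed on the black scale at a place that differs from day to day: 35 to 65 mm of travel. Origin at its centre, 26 mm above the table, axes as the tester's. The pointer stands in the middle of it when their x in the tester's frame agree
- tube_stand: white block 40 x 40 x 30 mm holding one purple-capped tube, 102 mm high in all, loose among the parts; leave alone. Origin under its centre
- sanitiser: bottle 60 mm wide, 150 mm high, loose; leave alone. Origin under its centre
- swab_jar: white jar 64 mm wide, 80 mm high, loose; leave alone. Origin under its centre
- rack_red: rack of red-capped tubes, 150 x 106 mm (x, y), 110 mm high, loose; leave alone. Origin under its centre
- rack_yellow: rack of yellow-capped tubes, 150 x 106 mm (x, y), 110 mm high, loose; leave alone. Origin under its centre
- rack_purple: rack of purple-capped tubes, 150 x 106 mm (x, y), 110 mm high, loose; leave alone. Origin under its centre
- rack_grey: rack of grey-capped tubes, 150 x 106 mm (x, y), 110 mm high, loose; leave alone. Origin under its centre
Things that resemble listed ones, but are neither listed nor needed, are in the scene too. Several things look just like the top_disc: the one meant starts farthest from the robot's base.

How it is judged:
By the outcome, as a careful person would: the job done as asked, in the order asked, and still so for the second after the job is handed in, while the arm keeps its last pose, push and grip.
It also fails if it takes over 72 s, if anything falls off the work surface, if the arm or the gripper's body presses on something with over 40 N, if the wrist force passes 120 N, or if a joint passes its speed limit or range.

ROBOT

A 6-joint arm with a two-finger parallel gripper is mounted at the origin on the work surface. World frame = base frame: x ahead of the robot, y to its left, z up, the work surface at z = 0. Lengths are in m, angles in rad, forces in N, time in s.
With the tool pointing down it reaches from about 0.325 to 0.925 m from the base axis. Payload 3.1 kg.
Tool frame: the origin (TCP) lies between the finger pads; the fingertips stand 17 mm ahead of it and the grasp point (between the pads) lies 2 mm behind it; z points along the fingers, y is the line along which they close (so a half turn about z gives the same grasp; the last joint's range is limited). The gripper opens to 85 mm and grips with 20 to 120 N. Pads are 22 mm wide; open, the fingers measure 114 mm over their backs; the gripper's body (76 mm by 85 mm) begins 54 mm behind the grasp point. The pads swing forward as they close: fully open they stand 13 mm farther back than shut.
Start: joints at [-1.405, 0.217, 1.613, -0, 1.311, -0.112], TCP at [0.171, -0.601, 0.248] pointing down, gripper open.
Joint ranges: [-2.75, 2.75], [-0.78, 2.1], [0.31, 2.55], [-1.13, 4.27], [0.13, 2.63], [-2.58, 2.58]. Speed limits (rad/s): [2.79, 2.79, 3.14, 3.14, 3.14, 3.14].

INTERFACE

Orientations are given as a unit quaternion [w, x, y, z].
In Python, from station import monitor, optics, workorder gives the robot as it stands. The module is installed in compiled form; this text tells all that it offers.
- The arm moves only by the tool arm_command, never from a script. Its argument "targets" is one flat list of numbers, 7 for each row, row after row: the finger opening in mm, from 0 to 85.4, then the shift along the tool's x, y, z in mm, then the turn, a rotation vector about the tool's x, y, z in rad. In form: [jaw, dx, dy, dz, rx, ry, rz, jaw, dx, dy, dz, rx, ry, rz, ...]. A call has 1 to 20 rows; each row is the pose to reach, as a shift and turn from the pose commanded when the call began, along the tool's axes at that moment; what a row does not reach only later rows make up. A row lasts 1/12 s, in which the tool goes at most 41.7 mm and 7.16 degrees, less where a joint would pass 70% of its speed; a pose out of reach is approached as far as the arm can. A call with a gripper value outside its range is refused whole. The fingers move at their own pace and stop on an object; "force" is the grip in N (left out, the last holds). Time passes only in rows, so rows that repeat a pose let the fingers close. It gives the time, the measured TCP pose, the force, the opening and the grip force at its end, in the units of the state.
- monitor.read_state(): the state, without advancing time (a new reading comes with each control period).
- optics.capture(name): name is "scene" or "top"; returns the picture (384x512x3 uint8, blue, green, red); there is no depth.
- optics.calibration(name): a dict with "mtx" (3x3 intrinsics, pixels), "T" (4x4, takes a point from camera to world coordinates). Camera axes: x right, y down, z forward; pixel columns grow to the right and rows downward; lengths in m; the calibration is good to about 2 mm. A picture is of the moment at which its call begins. calibration takes no time and is no camera call.
- workorder.close_job(): hands the job in; it is judged then, once.
The state is a dict: "time": time; "joints": joint angles; "joint_vel": joint speeds; "joint_efforts": joint torques, N m; "tool_pos": TCP position; "eef_rot": TCP orientation; "ft_force": force on the tool from outside, world axes, zero at the start; "torque": the same for the moment, N m; "finger_gap": opening from 0.0 (shut) to 1.0 (fully open); "gripper_force": force on a finger pad.
Only numpy, scipy, OpenCV 4.12 (cv2) and the standard library are available. Lean on these libraries where they do the work, as an engineer would, in place of code of your own. Each camera call takes 0.05 s, during which the arm holds its last target. There are 200 camera calls.

## Working session

There is one attempt and no reset: what is moved stays moved. The work goes in short steps, Python scripts to look and compute and a tool call to move; the robot and the scene stay as the last step left them, time stands still between calls to the robot, and variables do not carry over. Pictures are saved under pics/ and viewed, at most 13 in all, crops included, and the job is handed in when it is done.

Besides the shell and the picture viewer there is one more tool, called after "Call:" as name(argument=value, ...), one argument or row to a line, values as JSON. arm_command: Moves the arm, as the interface text tells. Its arguments: {"type":"object","properties":{"targets":{"type":"array"},"force":{"type":"number"}},"required":["targets"]}

```bash
mkdir -p pics
python3 - <<'E'
from station import monitor, optics
import cv2,numpy as np
for n in("scene","top"):
    c=optics.calibration(n);print(n,c["mtx"].tolist(),np.round(c["T"],4).tolist())
    im=optics.capture(n);cv2.imwrite(f"pics/{n}0_raw.png",im)
    cv2.imwrite(f"pics/{n}0.png",cv2.resize(im,(800,600),interpolation=cv2.INTER_CUBIC))
s=monitor.read_state();print(s)
E
```

```text
scene [[373.5256368113511, 0.0, 257.08995932865315], [0.0, 373.5256368113511, 197.24509708906044], [0.0, 0.0, 1.0]] [[0.5989, 0.6926, -0.402, 0.9226], [0.8007, -0.5075, 0.3184, -0.3745], [0.0165, -0.5125, -0.8585, 1.1105], [0.0, 0.0, 0.0, 1.0]]
top [[358.13152133277566, 0.0, 248.97213879854044], [0.0, 358.13152133277566, 198.73595232075033], [0.0, 0.0, 1.0]] [[-0.0275, -0.9953, 0.0933, 0.3405], [-0.9995, 0.0257, -0.0202, 0.0225], [0.0178, -0.0938, -0.9954, 1.3471], [0.0, 0.0, 0.0, 1.0]]
{'time': 0.1, 'joints': array([-1.40522223e+00,  2.17721403e-01,  1.61477887e+00,  2.50491417e-05,
        1.31132536e+00, -1.12214152e-01]), 'joint_vel': array([ 0.00040443, -0.00156514, -0.00316639,  0.00109268, -0.0004268 ,
        0.00021661]), 'joint_efforts': array([-1.70959120e-03, -3.98076081e+01, -3.04969740e+01, -1.88488812e-04,
        4.20042838e-03,  8.00845555e-06]), 'tool_pos': array([ 0.17129595, -0.60033473,  0.24706963]), 'eef_rot': array([-1.11641236e-03,  9.90369537e-01,  1.38444693e-01, -1.76868876e-05]), 'ft_force': array([ 0.25314273, -0.52843121, -0.0803501 ]), 'torque': array([-0.05524591, -0.01762411,  0.0061007 ]), 'gripper_force': 0.0, 'finger_gap': 0.9985831161966164}
```

View pics/scene0.png

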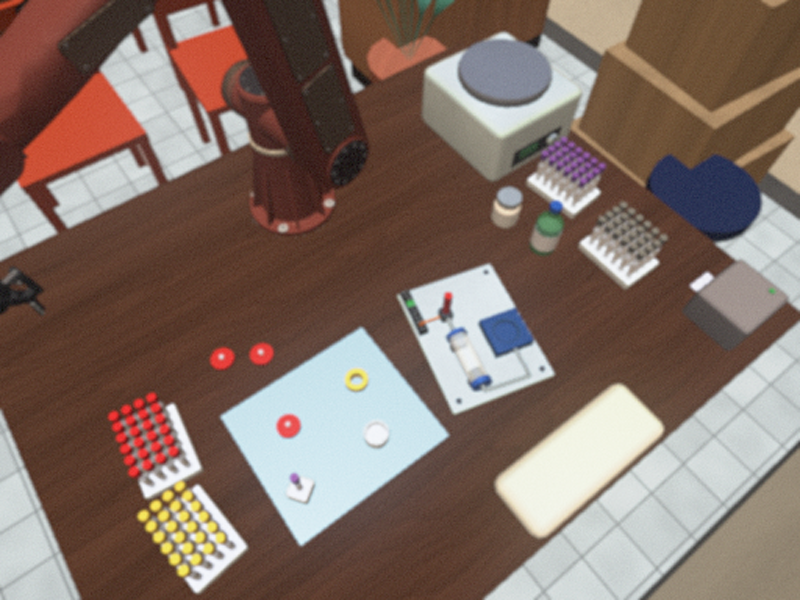

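View pics/top0.png

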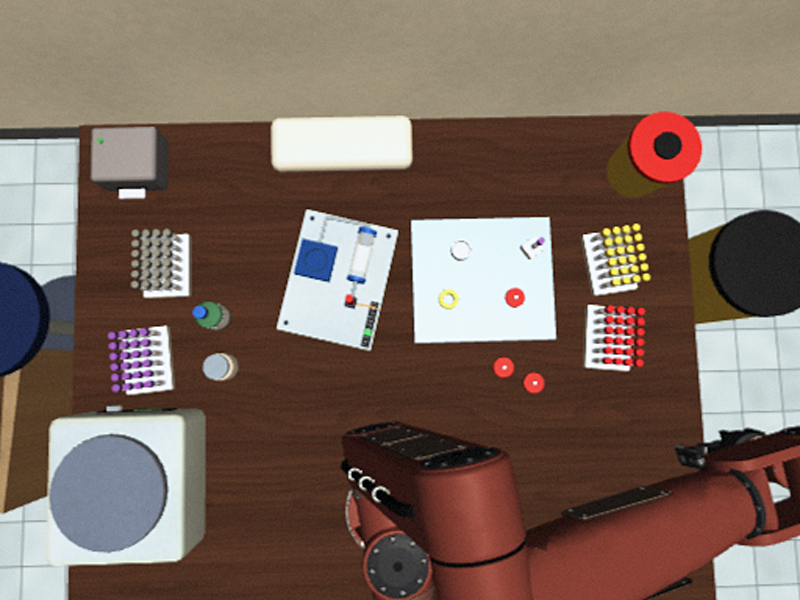

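Run:
```python
import cv2
def crop(n,x,y,w,h,s,o):
    im=cv2.imread(f"pics/{n}0_raw.png")[y:y+h,x:x+w]
    cv2.imwrite(o,cv2.resize(im,None,fx=s,fy=s,interpolation=cv2.INTER_CUBIC))
crop("top",170,130,200,130,4,"pics/topc.png")
crop("scene",160,165,200,150,4,"pics/scenec.png")
```

```text
(no output)
```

View pics/topc.png

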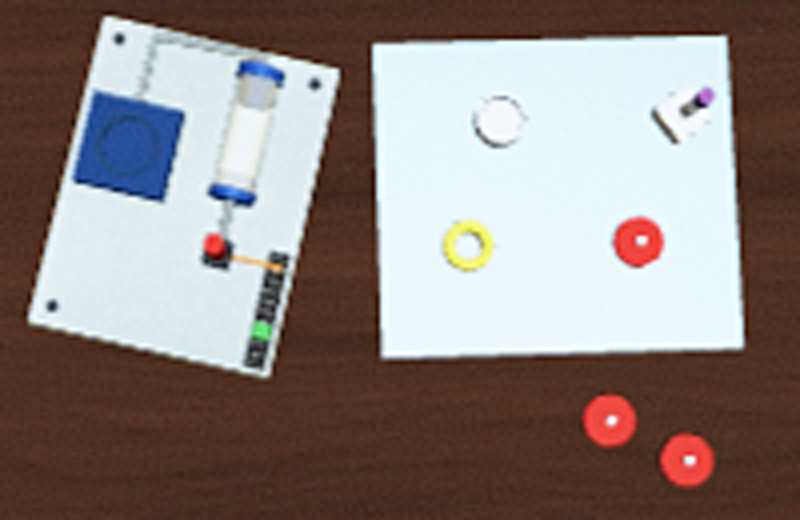

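View pics/scenec.png

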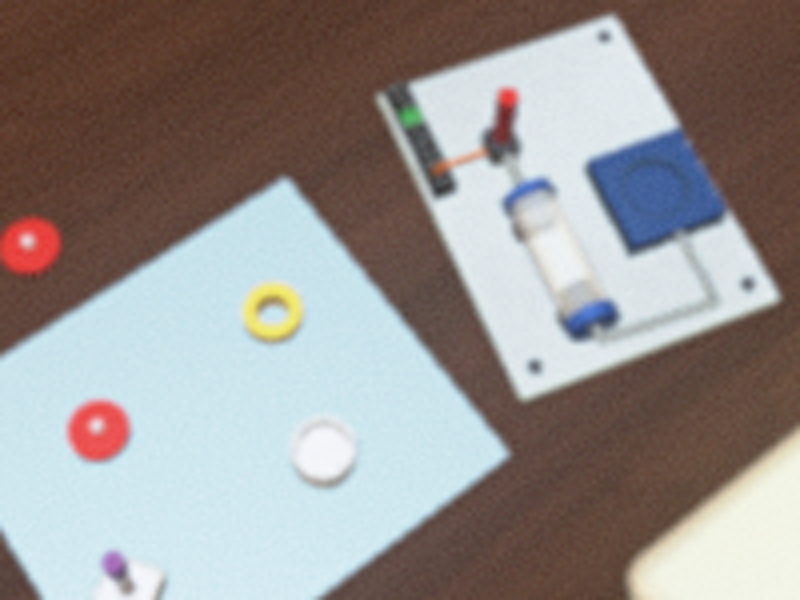

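```bash
cat > h.py <<'E'
import numpy as np,cv2
from scipy.optimize import least_squares
from station import monitor, optics
C={n:optics.calibration(n) for n in("scene","top")}
def proj(n,P):
    T=np.linalg.inv(C[n]["T"]);p=np.atleast_2d(P)@T[:3,:3].T+T[:3,3]
    q=p@np.array(C[n]["mtx"]).T;return q[:,:2]/q[:,2:]
def RZ(a):c,s=np.cos(a),np.sin(a);return np.array([[c,-s,0],[s,c,0],[0,0,1]])
def raw(n,p):return (np.array(p,float)+.5)/4-.5+{"top":(170,130),"scene":(160,165)}[n]
E
cat > m.py <<'E'
from h import *
M=np.array([(150,110,12),(150,-120,12),(-150,-120,12),(-150,110,12),(73,98,34),(73,12,34),(-13,12,34),(-13,98,34),(-50,-50,116),(-50,-105,28)])/1000.
t=raw("top",[(105,15),(340,70),(270,377),(28,323),(95,92),(185,108),(164,201),(74,180),(214,241),(281,268)])
s=raw("scene",[(780,297),(524,402),(375,97),(615,13),(722,207),(632,240),(588,162),(680,130),(508,96),(437,170)])
f=lambda v,k:np.r_[tuple((proj(n,M@RZ(v[2]).T+[v[0],v[1],0])-o).ravel() for n,o in (("top",t),("scene",s)) if n in k)]
for k in(["top"],["scene"],["top","scene"]):
    r=least_squares(f,[.55,.1,-.2],args=(k,),loss="soft_l1");print(k,np.round(r.x,4),np.round(f(r.x,k).reshape(-1,2),1).tolist())
    v=r.x
    W=lambda p:np.round(RZ(v[2])@np.array(p)+[v[0],v[1],0],4)
    b=least_squares(lambda u:np.r_[tuple((proj(n,W([u[0],-.105,.026]))-raw(n,o)).ravel() for n,o in(("top",(261,330)),("scene",(410,117))) if n in k)],[-.1],diff_step=1e-2)
    print("pocket",W([.03,.055,.024]),"handle",W([-.05,-.05,.116]),"band x",b.x)
# parts
a=np.linspace(0,2*np.pi,60)
ims={n:cv2.imread(f"pics/{n}0_raw.png") for n in C}
def seg(n,name):
    h=cv2.cvtColor(ims[n],cv2.COLOR_BGR2HSV).astype(int);H,S,V=h[...,0],h[...,1],h[...,2]
    if name=="spacer":m=(abs(H-28)<9)&(S>100)&(V>90)
    elif name=="body":m=None
    else:m=((H<8)|(H>172))&(S>120)&(V>90)
    return m
def cen(n,m,p):
    x,y=raw(n,p).astype(int);w=np.zeros(m.shape,np.uint8);w[y-11:y+12,x-11:x+12]=m[y-11:y+12,x-11:x+12]
    c=max(cv2.findContours(w,0,cv2.CHAIN_APPROX_NONE)[0],key=cv2.contourArea);hu=cv2.convexHull(c);q=cv2.moments(hu)
    return np.array([q["m10"],q["m01"]])/q["m00"],q["m00"]
def hullc(n,x,y,z0,z1):
    P=np.vstack([np.c_[x+.024*np.cos(a),y+.024*np.sin(a),0*a+z] for z in(z0,z1)])
    q=cv2.moments(cv2.convexHull(proj(n,P).astype(np.float32)));return np.array([q["m10"],q["m01"]])/q["m00"],q["m00"]
for name,z0,z1,pt,ps in(("spacer",.008,.024,(468,246),(273,312)),("disc",.007,.017,(638,242),(99,431)),("disc2",.007,.017,(610,420),None)):
    o={"top":cen("top",seg("top",name),pt)}
    if ps:o["scene"]=cen("scene",seg("scene",name),ps)
    for k in [[x] for x in o]+[list(o)]:
        r=least_squares(lambda u:np.r_[tuple(hullc(n,*u,z0,z1)[0]-o[n][0] for n in k)],[.6,-.15],diff_step=1e-3)
        print(name,k,np.round(r.x,4),[(round(o[n][1]),round(hullc(n,*r.x,z0,z1)[1])) for n in k])
for o in({"top":(499,121)},{"scene":(324,446)},{"top":(499,121),"scene":(324,446)}):
    r=least_squares(lambda u:np.r_[tuple(proj(n,[[*u,.032]])[0]-raw(n,o[n]) for n in o)],[.6,-.15]);print("body",list(o),np.round(r.x,4))
E
python3 m.py; sed -i '/^cat/d' h.py
```

```text
['top'] [ 0.5476  0.1209 -0.2494] [[-0.1, 0.0], [0.2, -0.4], [0.1, 0.1], [0.3, -0.1], [-0.0, -0.4], [0.0, 0.7], [-0.1, -0.2], [-0.3, -0.1], [0.3, 0.6], [-0.6, -0.1]]
pocket [0.5903 0.1668 0.024 ] handle [0.4868 0.0848 0.116 ] band x [-0.10945178]
['scene'] [ 0.5473  0.1242 -0.2496] [[0.2, -0.1], [-0.3, -0.8], [0.3, -0.6], [-0.6, 0.3], [1.2, 0.9], [0.3, 1.5], [-0.6, -0.5], [-0.7, -0.8], [-0.1, -0.0], [0.4, 0.8]]
pocket [0.5899 0.1701 0.024 ] handle [0.4865 0.0881 0.116 ] band x [-0.1104465]
['top', 'scene'] [ 0.5476  0.1224 -0.2492] [[-0.5, 0.0], [-0.2, -0.4], [-0.3, 0.1], [-0.1, -0.1], [-0.4, -0.4], [-0.4, 0.7], [-0.5, -0.2], [-0.7, -0.1], [-0.1, 0.6], [-1.0, -0.1], [-0.1, 0.3], [-0.7, -0.4], [-0.1, -0.2], [-0.9, 0.6], [0.9, 1.2], [-0.0, 1.9], [-0.9, -0.2], [-1.1, -0.5], [-0.4, 0.4], [0.1, 1.2]]
pocket [0.5903 0.1683 0.024 ] handle [0.4869 0.0863 0.116 ] band x [-0.11019132]
spacer ['top'] [ 0.4896 -0.1463] [(100, 137)]
spacer ['scene'] [ 0.4901 -0.1446] [(122, 196)]
spacer ['top', 'scene'] [ 0.4899 -0.1453] [(100, 137), (122, 197)]
disc ['top'] [ 0.4901 -0.3077] [(99, 135)]
disc ['scene'] [ 0.4902 -0.3058] [(138, 207)]
disc ['top', 'scene'] [ 0.4901 -0.3065] [(99, 135), (138, 207)]
disc2 ['top'] [ 0.3244 -0.2724] [(142, 138)]
disc2 ['top'] [ 0.3244 -0.2724] [(142, 138)]
body ['top'] [ 0.6051 -0.1778]
body ['scene'] [ 0.6081 -0.1785]
body ['top', 'scene'] [ 0.607  -0.1782]
```

The crops show the plate with corners at (105,15), (340,70), (270,377), (28,323), and the band at (261,330). In the top crop the body is at (499,121), the spacer at (468,246) and the disc to use at (638,242). The two cameras agree to within 2–3 mm, so I'm moving above the body.

Call:
arm_command(
  targets=[70,535,-287,97,0,0,-1.044,70,535,-287,97,0,0,-1.044,70,535,-287,97,0,0,-1.044,70,535,-287,97,0,0,-1.044,70,535,-287,97,0,0,-1.044,70,535,-287,97,0,0,-1.044,70,535,-287,97,0,0,-1.044,70,535,-287,97,0,0,-1.044,70,535,-287,97,0,0,-1.044,70,535,-287,97,0,0,-1.044,70,535,-287,97,0,0,-1.044,70,535,-287,97,0,0,-1.044,70,535,-287,97,0,0,-1.044,70,535,-287,97,0,0,-1.044,70,535,-287,97,0,0,-1.044,70,535,-287,97,0,0,-1.044,70,535,-287,97,0,0,-1.044,70,535,-287,97,0,0,-1.044],
  force=30,
)

```text
time: 1.6
tool_pos: [0.6065, -0.1784, 0.1507]
eef_rot: [-0.0, 0.789, 0.614, -0.001]
ft_force: [-0.7, -0.1, -0.2]
finger_gap: 0.817
gripper_force: 0.0
```

```bash
cat > go.py <<'E'
# usage: go.py x y z [yaw]: shift in tool mm + turn to reach a TCP goal
import sys;from h import *
from scipy.spatial.transform import Rotation as R
s=monitor.read_state();q=s["eef_rot"];r=R.from_quat([q[1],q[2],q[3],q[0]])
g=np.array([float(a) for a in sys.argv[1:4]]);yaw=float(sys.argv[4]) if len(sys.argv)>4 else 1.322
t=R.from_matrix(np.c_[[np.cos(yaw),np.sin(yaw),0],[np.sin(yaw),-np.cos(yaw),0],[0,0,-1]])
print("t",round(s["time"],2),"pos",np.round(s["tool_pos"],4),"F",np.round(s["ft_force"],1),"gap",round(s["finger_gap"]*85.4,1),"gf",round(s["gripper_force"],1))
print("shift mm",np.round(r.inv().apply(g-s["tool_pos"])*1000,1),"turn",np.round((r.inv()*t).as_rotvec(),4))
E
python3 go.py .607 -.178 .030
```

```text
t 1.6 pos [ 0.6065 -0.1784  0.1507] F [-0.7 -0.1 -0.2] gap 69.8 gf 0.0
shift mm [  0.5   0.6 120.7] turn [-0.0016  0.0004  0.0004]
```

Call:
arm_command(
  targets=[70,0.5,0.5,60,0,0,0,70,0.5,0.5,90,0,0,0,70,0.5,0.5,110,0,0,0,70,0.5,0.5,121,0,0,0,70,0.5,0.5,121,0,0,0,40,0.5,0.5,121,0,0,0,40,0.5,0.5,121,0,0,0,40,0.5,0.5,121,0,0,0,40,0.5,0.5,121,0,0,0,40,0.5,0.5,121,0,0,0],
  force=40,
)

```text
time: 2.43
tool_pos: [0.6101, -0.1791, 0.0334]
eef_rot: [0.003, 0.789, 0.614, 0.001]
ft_force: [-0.3, -1.0, 6.9]
finger_gap: 0.535
gripper_force: 41.5
```

```bash
python3 go.py .590 .168 .12;python3 - <<'E'
from h import *
im=optics.capture("scene");cv2.imwrite("pics/s1.png",cv2.resize(im[225:325,180:310],None,fx=4,fy=4,interpolation=2))
E
```

```text
t 2.43 pos [ 0.6101 -0.1791  0.0334] F [-0.3 -1.   6.9] gap 45.7 gf 41.5
shift mm [ 331.4 -104.5  -87.6] turn [ 0.0054  0.0013 -0.    ]
```

View pics/s1.png

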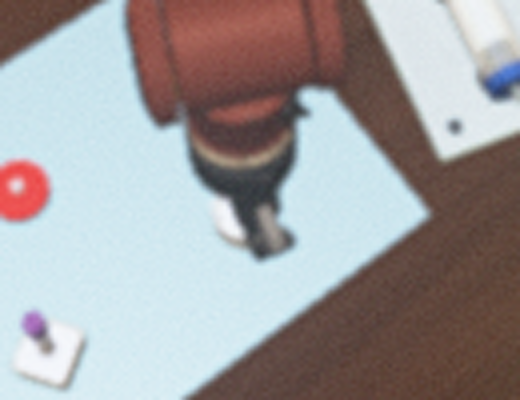

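Call:
arm_command(
  targets=[40,0,0,-35,0,0,0,40,0,0,-70,0,0,0,40,0,0,-100,0,0,0,40,35,-11,-100,0,0,0,40,75,-23,-100,0,0,0,40,115,-36,-100,0,0,0,40,155,-49,-100,0,0,0,40,195,-61,-100,0,0,0,40,235,-74,-100,0,0,0,40,275,-86,-100,0,0,0,40,305,-96,-100,0,0,0,40,325,-103,-100,0,0,0,40,331,-104,-100,0,0,0,40,331,-104,-100,0,0,0,40,331,-104,-100,0,0,0],
)

```text
time: 3.73
tool_pos: [0.5886, 0.1681, 0.1304]
eef_rot: [0.0, 0.789, 0.614, -0.0]
ft_force: [0.5, -0.6, -0.3]
finger_gap: 0.536
gripper_force: 41.4
```

```bash
python3 go.py .590 .168 .08;python3 - <<'E'
from h import *
a=optics.capture("scene");b=optics.capture("top");p=monitor.read_state()["tool_pos"]
f=lambda im,x,y:cv2.resize(im[y:y+100,x:x+100],None,fx=4,fy=4,interpolation=2)
for n in C:print(n,proj(n,[p,[.59,.168,.034]]).round(1).tolist())
cv2.imwrite("pics/s2.png",np.hstack([f(a,270,140),f(b,160,110)]))
E
```

```text
t 3.73 pos [0.5886 0.1681 0.1304] F [ 0.5 -0.6 -0.3] gap 45.8 gf 41.4
shift mm [ 0.3  1.3 50.4] turn [0.0004 0.0006 0.0006]
scene [[327.9, 196.0], [323.1, 211.2]]
top [[198.7, 161.1], [201.6, 166.0]]
```

View pics/s2.png

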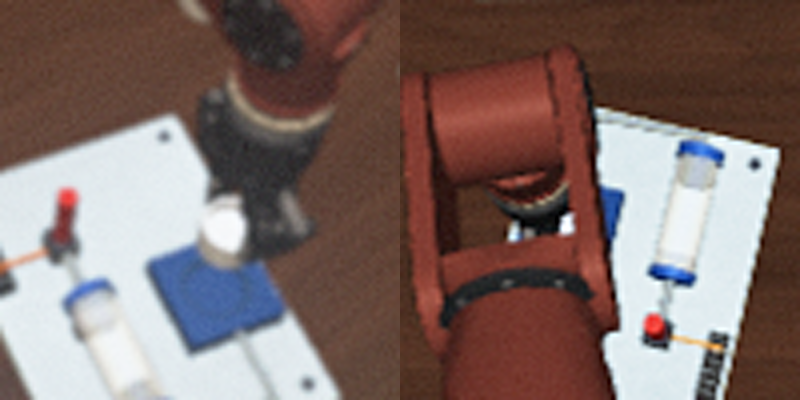

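Call:
arm_command(
  targets=[40,0.3,1.3,25,0,0,0,40,0.3,1.3,50,0,0,0,40,0.3,1.3,58,0,0,0,40,0.3,1.3,61,0,0,0,40,0.3,1.3,63,0,0,0,40,0.3,1.3,65,0,0,0,40,0.3,1.3,67,0,0,0,40,0.3,1.3,68,0,0,0],
  force=30,
)

```text
time: 4.5
tool_pos: [0.5909, 0.1685, 0.0633]
eef_rot: [0.001, 0.789, 0.614, 0.001]
ft_force: [0.0, -1.0, 0.0]
finger_gap: 0.531
gripper_force: 41.4
```

Call:
arm_command(
  targets=[40,0,0,1.5,0,0,0,40,0,0,3,0,0,0,40,0,0,4.5,0,0,0,40,0,0,6,0,0,0,40,0,0,6,0,0,0],
)

```text
time: 4.92
tool_pos: [0.5901, 0.1686, 0.0574]
eef_rot: [-0.0, 0.789, 0.614, -0.0]
ft_force: [-2.2, 0.5, 5.9]
finger_gap: 0.535
gripper_force: 41.8
```

Call:
arm_command(
  targets=[70,0,0,0,0,0,0,70,0,0,0,0,0,0,70,0,0,0,0,0,0,70,0,0,0,0,0,0,70,0,0,-15,0,0,0,70,0,0,-50,0,0,0,70,0,0,-85,0,0,0,70,-15,-1,-110,0,0,0,70,-55,-3,-110,0,0,0,70,-95,-6,-110,0,0,0,70,-135,-8,-110,0,0,0,70,-175,-10,-110,0,0,0,70,-215,-13,-110,0,0,0,70,-255,-15,-100,0,0,0,70,-295,-18,-80,0,0,0,70,-329,-20,-60,0,0,0,70,-329,-20,-60,0,0,0],
)

```text
time: 6.33
tool_pos: [0.485, -0.1494, 0.1126]
eef_rot: [-0.002, 0.791, 0.612, -0.003]
ft_force: [-1.6, 1.2, -0.3]
finger_gap: 0.819
gripper_force: 0.0
```

```bash
python3 go.py .490 -.1455 .026;python3 - <<'E'
from h import *
a=optics.capture("scene");b=optics.capture("top")
f=lambda im,x,y:cv2.resize(im[y:y+75,x:x+75],None,fx=5,fy=5,interpolation=2)
for n in C:print(n,proj(n,[[.59,.168,.056]]).round(1).tolist())
cv2.imwrite("pics/s3.png",np.hstack([f(a,285,170),f(b,165,125)]))
E
```

```text
t 6.33 pos [ 0.485  -0.1494  0.1126] F [-1.6  1.2 -0.3] gap 69.9 gf 0.0
shift mm [ 5.1  4.4 86.6] turn [-0.0067  0.0015 -0.0056]
scene [[324.2, 207.9]]
top [[200.9, 164.9]]
```

View pics/s3.png

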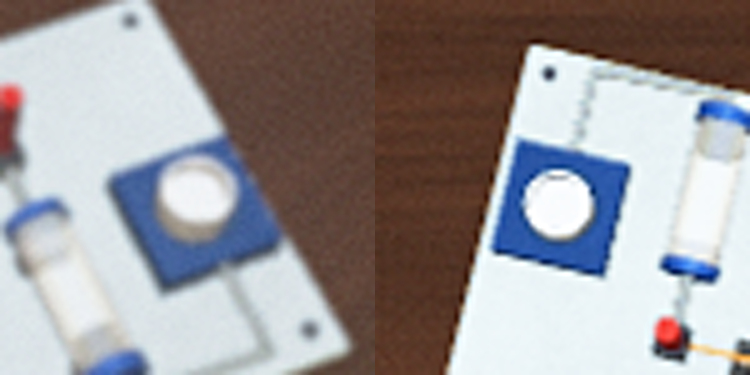

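The body is seated level: its rim is where I predicted in both views, scene (324,208) and top (201.5,166). Next I'll grip the spacer.

Call:
arm_command(
  targets=[70,0,0,35,0,0,0,70,0,0,65,0,0,0,70,0,0,82,0,0,0,70,0,0,90,0,0,0,70,0,0,90,0,0,0,40,0,0,90,0,0,0,40,0,0,90,0,0,0,40,0,0,90,0,0,0,40,0,0,90,0,0,0,40,0,0,90,0,0,0],
  force=30,
)

```text
time: 7.27
tool_pos: [0.4913, -0.1457, 0.0283]
eef_rot: [0.001, 0.79, 0.614, 0.001]
ft_force: [0.1, 1.9, 5.8]
finger_gap: 0.547
gripper_force: 30.9
```

```bash
python3 go.py .590 .1685 .15
```

```text
t 7.27 pos [ 0.4913 -0.1457  0.0283] F [0.1 1.9 5.8] gap 46.7 gf 30.9
shift mm [ 328.9   18.6 -121.5] turn [ 0.0038 -0.0003 -0.0005]
```

Call:
arm_command(
  targets=[40,0,0,-35,0,0,0,40,0,0,-75,0,0,0,40,10,1,-110,0,0,0,40,50,3,-120,0,0,0,40,90,6,-120,0,0,0,40,130,8,-120,0,0,0,40,170,10,-120,0,0,0,40,210,13,-120,0,0,0,40,250,15,-120,0,0,0,40,290,18,-115,0,0,0,40,318,19,-95,0,0,0,40,329,20,-80,0,0,0,40,329,20,-70,0,0,0,40,329,20,-70,0,0,0,40,329,20,-70,0,0,0],
)

```text
time: 8.52
tool_pos: [0.589, 0.1673, 0.0955]
eef_rot: [-0.0, 0.79, 0.614, -0.001]
ft_force: [0.6, 0.0, -0.4]
finger_gap: 0.545
gripper_force: 31.2
```

```bash
python3 go.py .590 .1686 .0763
```

```text
t 8.52 pos [0.589  0.1673 0.0955] F [ 0.6  0.  -0.4] gap 46.5 gf 31.2
shift mm [ 1.5  0.7 19.2] turn [-0.0018  0.0015 -0.0007]
```

Call:
arm_command(
  targets=[40,1,0.7,6,0,0,0,40,1,0.7,10,0,0,0,40,1,0.7,12,0,0,0,40,1,0.7,14,0,0,0,40,1,0.7,16,0,0,0,40,1,0.7,18,0,0,0,40,1,0.7,19,0,0,0,40,1,0.7,19.5,0,0,0,40,1,0.7,19.5,0,0,0],
)

```text
time: 9.27
tool_pos: [0.5908, 0.1692, 0.0768]
eef_rot: [0.0, 0.789, 0.614, -0.0]
ft_force: [-0.8, -1.0, -0.7]
finger_gap: 0.545
gripper_force: 31.2
```

Call:
arm_command(
  targets=[40,0,0,1,0,0,0,40,0,0,2,0,0,0,40,0,0,2,0,0,0],
)

```text
time: 9.52
tool_pos: [0.5911, 0.1692, 0.0766]
eef_rot: [0.0, 0.789, 0.614, -0.0]
ft_force: [-3.6, -1.5, 7.6]
finger_gap: 0.542
gripper_force: 31.9
```

Call:
arm_command(
  targets=[66,0,0,0,0,0,0,66,0,0,0,0,0,0,66,0,0,0,0,0,0,66,0,0,0,0,0,0,66,0,0,-15,0,0,0,66,0,0,-50,0,0,0,66,-10,0,-85,0,0,0,66,-45,2,-95,0,0,0,66,-85,3,-95,0,0,0,66,-125,5,-95,0,0,0,66,-165,7,-95,0,0,0,66,-205,8,-95,0,0,0,66,-245,10,-95,0,0,0,66,-285,12,-95,0,0,0,66,-325,13,-95,0,0,0,66,-365,15,-95,0,0,0,66,-405,16,-85,0,0,0,66,-445,18,-70,0,0,0,66,-485,20,-50,0,0,0,66,-485,20,-40,0,0,0],
)

```text
time: 11.18
tool_pos: [0.4893, -0.3116, 0.1139]
eef_rot: [0.001, 0.791, 0.612, -0.001]
ft_force: [-0.3, -0.9, 0.1]
finger_gap: 0.773
gripper_force: 0.0
```

```bash
python3 - <<'E'
from h import *
a=optics.capture("scene");b=optics.capture("top")
f=lambda im,x,y:cv2.resize(im[y:y+75,x:x+75],None,fx=5,fy=5,interpolation=2)
for n in C:print(n,proj(n,[[.59,.1686,.072]]).round(1).tolist())
cv2.imwrite("pics/s4.png",np.hstack([f(a,285,170),f(b,165,125)]))
E
python3 go.py .490 -.3067 .026
```

```text
scene [[325.2, 205.4]]
top [[200.2, 164.0]]
t 11.28 pos [ 0.4883 -0.3058  0.1118] F [ 0.4  0.2 -0. ] gap 66.0 gf 0.0
shift mm [-0.7  2.3 85.8] turn [-0.0053 -0.0028 -0.0038]
```

View pics/s4.png

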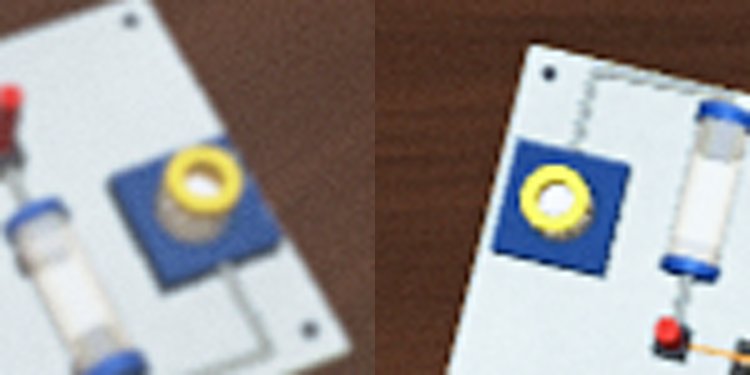

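The spacer is seated level, with the ring centre at raw scene (325.5,205.5) against a predicted (325.2,205.4). Now the disc.

Call:
arm_command(
  targets=[66,0,1,35,0,0,0,66,0,1,65,0,0,0,66,0,1,80,0,0,0,66,0,1,87,0,0,0,66,0,1,87,0,0,0,40,0,1,87,0,0,0,40,0,1,87,0,0,0,40,0,1,87,0,0,0,40,0,1,87,0,0,0,40,0,1,87,0,0,0],
  force=30,
)

```text
time: 12.12
tool_pos: [0.4934, -0.3069, 0.03]
eef_rot: [0.002, 0.79, 0.614, 0.001]
ft_force: [0.4, 2.0, 5.7]
finger_gap: 0.528
gripper_force: 31.6
```

```bash
python3 go.py .590 .1690 .16
```

```text
t 12.12 pos [ 0.4934 -0.3069  0.03  ] F [0.4 2.  5.7] gap 45.1 gf 31.6
shift mm [ 484.8  -23.3 -130.6] turn [ 0.004   0.001  -0.0005]
```

Call:
arm_command(
  targets=[60,0,1,0,0,0,0,60,0,1,0,0,0,0,60,0,3,3,0,0,0,60,0,3,5,0,0,0,60,0,3,5,0,0,0,40,0,3,5,0,0,0,40,0,3,5,0,0,0,40,0,3,5,0,0,0,40,0,3,5,0,0,0,40,0,3,5,0,0,0],
)

```text
time: 12.95
tool_pos: [0.4945, -0.3066, 0.0227]
eef_rot: [-0.0, 0.789, 0.614, -0.0]
ft_force: [-0.8, -0.6, -0.2]
finger_gap: 0.544
gripper_force: 30.8
```

```bash
python3 go.py .590 .1690 .16
```

```text
t 12.95 pos [ 0.4945 -0.3066  0.0227] F [-0.8 -0.6 -0.2] gap 46.5 gf 30.8
shift mm [ 484.5  -24.6 -137.3] turn [-0.0003 -0.0001 -0.0002]
```

Call:
arm_command(
  targets=[40,0,0,-35,0,0,0,40,0,0,-75,0,0,0,40,10,0,-110,0,0,0,40,50,-2,-137,0,0,0,40,90,-4,-137,0,0,0,40,130,-6,-137,0,0,0,40,170,-8,-137,0,0,0,40,210,-10,-137,0,0,0,40,250,-12,-137,0,0,0,40,290,-14,-137,0,0,0,40,330,-16,-137,0,0,0,40,370,-18,-137,0,0,0,40,410,-20,-137,0,0,0,40,450,-22,-125,0,0,0,40,475,-24,-105,0,0,0,40,484.5,-24,-90,0,0,0,40,484.5,-24,-85,0,0,0,40,484.5,-24,-85,0,0,0,40,484.5,-24,-85,0,0,0],
)

```text
time: 14.53
tool_pos: [0.5904, 0.1679, 0.1076]
eef_rot: [-0.0, 0.79, 0.614, -0.001]
ft_force: [-0.1, 0.4, -0.2]
finger_gap: 0.546
gripper_force: 31.2
```

```bash
python3 go.py .5905 .1690 .0877
```

```text
t 14.53 pos [0.5904 0.1679 0.1076] F [-0.1  0.4 -0.2] gap 46.6 gf 31.2
shift mm [ 1.1 -0.2 19.9] turn [-0.0007  0.0008 -0.0006]
```

Call:
arm_command(
  targets=[40,1,0,7,0,0,0,40,1,0,11,0,0,0,40,1,0,13,0,0,0,40,1,0,15,0,0,0,40,1,0,17,0,0,0,40,1,0,19,0,0,0,40,1,0,20,0,0,0,40,1,0,21,0,0,0,40,1,0,21,0,0,0],
)

```text
time: 15.28
tool_pos: [0.591, 0.1697, 0.0874]
eef_rot: [-0.0, 0.789, 0.614, -0.0]
ft_force: [-1.1, -1.6, 3.3]
finger_gap: 0.543
gripper_force: 31.5
```

Call:
arm_command(
  targets=[40,0,0,1,0,0,0,40,0,0,1,0,0,0],
)

```text
time: 15.45
tool_pos: [0.591, 0.1697, 0.0873]
eef_rot: [-0.0, 0.789, 0.614, -0.0]
ft_force: [-3.5, -1.4, 7.5]
finger_gap: 0.544
gripper_force: 31.9
```

Call:
arm_command(
  targets=[64,0,0,0,0,0,0,64,0,0,0,0,0,0,64,0,0,0,0,0,0,64,0,0,0,0,0,0,64,0,0,-15,0,0,0,64,0,0,-50,0,0,0,64,0,0,-85,0,0,0,64,-20,-15,-90,0,0,0,60,-50,-38,-90,0,0,0,55,-80,-60,-90,0,0,0,55,-106,-80,-90,0,0,0,55,-106,-80,-90,0,0,0,55,-106,-80,-90,0,0,0],
)

```text
time: 16.53
tool_pos: [0.4859, 0.0861, 0.1752]
eef_rot: [-0.0, 0.79, 0.613, -0.0]
ft_force: [0.5, -0.2, 1.1]
finger_gap: 0.645
gripper_force: 0.0
```

```bash
python3 - <<'E'
from h import *
a=optics.capture("scene");b=optics.capture("top")
f=lambda im,x,y:cv2.resize(im[y:y+75,x:x+75],None,fx=5,fy=5,interpolation=2)
for n in C:print(n,proj(n,[[.59,.169,.082],[.590,.169,.090]]).round(1).tolist())
cv2.imwrite("pics/s5.png",np.hstack([f(a,285,170),f(b,165,125)]))
E
python3 go.py .487 .0865 .095
```

```text
scene [[325.9, 203.8], [326.3, 202.5]]
top [[199.8, 163.5], [199.5, 163.1]]
t 16.63 pos [0.4884 0.0869 0.1764] F [-0.6  0.1  0.3] gap 55.2 gf 0.0
shift mm [-0.8 -1.4 81.3] turn [ 0.0019 -0.001  -0.0005]
```

View pics/s5.png

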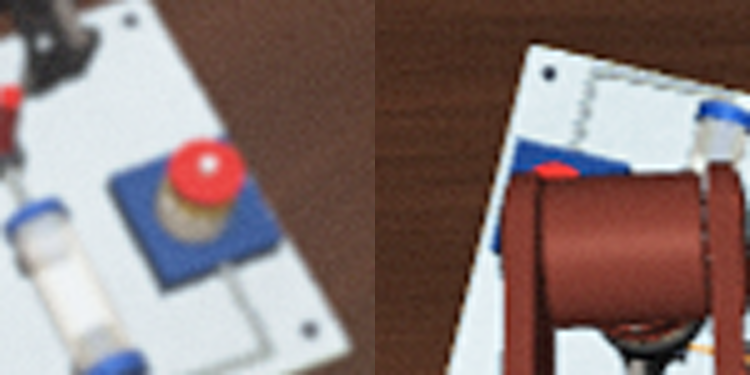

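The disc is seated level, with its port at raw scene (326.5,202.5) against a predicted (326.3,202.5). Next I'll grip the handle.

Call:
arm_command(
  targets=[55,-1,0,30,0,0,0,55,-1,0,60,0,0,0,55,-1,0,75,0,0,0,55,-1,0,81,0,0,0,55,-1,0,81,0,0,0,10,-1,0,81,0,0,0,10,-1,0,81,0,0,0,10,-1,0,81,0,0,0,10,-1,0,81,0,0,0,10,-1,0,81,0,0,0,10,-1,0,81,0,0,0,10,-1,0,81,0,0,0],
  force=60,
)

```text
time: 17.63
tool_pos: [0.4878, 0.0862, 0.0966]
eef_rot: [0.0, 0.79, 0.614, 0.001]
ft_force: [-2.6, 1.0, 5.0]
finger_gap: 0.198
gripper_force: 58.5
```

```bash
python3 go.py .487 .0865 .095
```

```text
t 17.63 pos [0.4878 0.0862 0.0966] F [-2.6  1.   5. ] gap 16.9 gf 58.5
shift mm [ 0.1 -0.9  1.6] turn [ 0.0012 -0.0013 -0.0004]
```

Call:
arm_command(
  targets=[10,0,-6,0,0,0,0,10,0,-14,0,0,0,0,10,0,-22,0,0,0,0,10,0,-30,0,0,0,0,10,0,-38,0,0,0,0,10,0,-46,0,0,0,0,10,0,-53,0,0,0,0,10,0,-59,0,0,0,0,10,0,-59,0,0,0,0,10,0,-59,0,0,0,0,10,0,-59,0,0,0,0],
)

```text
time: 18.55
tool_pos: [0.4327, 0.1005, 0.0966]
eef_rot: [0.002, 0.789, 0.614, 0.003]
ft_force: [7.7, 0.4, 0.7]
finger_gap: 0.195
gripper_force: 59.8
```

```bash
python3 go.py .4288 .1015 .0965
python3 - <<'E'
from h import *
a=optics.capture("scene");b=optics.capture("top")
f=lambda im,x,y:cv2.resize(im[y:y+50,x:x+50],None,fx=8,fy=8,interpolation=2)
cv2.imwrite("pics/s6.png",np.hstack([f(a,245,180),f(b,205,185)]))
r=RZ(-.2492)
for n in C:
    print(n,[(p-[(245,180),(205,185)][n=="top"]).round(1).tolist() for p in (proj(n,[r@np.array([x,-.105,z])+[.5476,.1224,0] for x,z in((-.1102,.026),(-.0502,.026),(-.11,.028))]))])
E
```

```text
t 18.55 pos [0.4327 0.1005 0.0966] F [7.7 0.4 0.7] gap 16.6 gf 59.8
shift mm [ 0.  -4.1  0.1] turn [ 0.0081 -0.0024 -0.    ]
scene [[16.9, 14.2], [23.9, 28.6], [16.9, 14.0]]
top [[30.2, 27.4], [33.8, 11.7], [30.2, 27.3]]
```

View pics/s6.png

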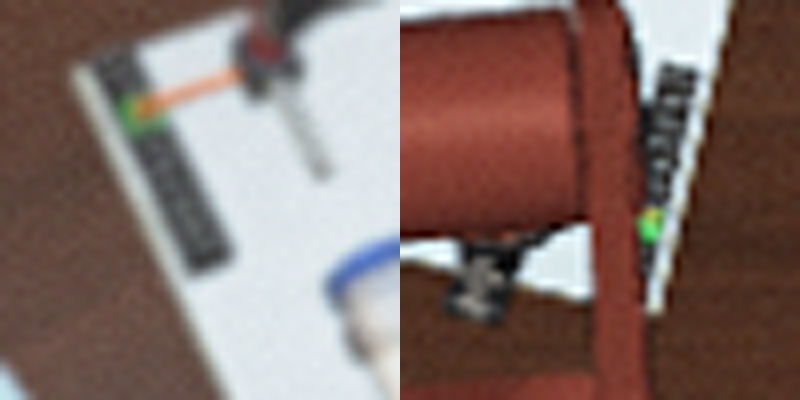

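The pointer is inside the green band but on its barrel side: orange at (650,213) in the top crop, green around (652,225). I'll pull 3 mm more.

Call:
arm_command(
  targets=[10,0,-2,0,0,0,0,10,0,-3,0,0,0,0,10,0,-3,0,0,0,0,10,0,-3,0,0,0,0,10,0,-3,0,0,0,0,10,0,-3,0,0,0,0],
)

```text
time: 19.15
tool_pos: [0.4302, 0.1012, 0.0966]
eef_rot: [0.003, 0.789, 0.614, 0.004]
ft_force: [9.0, -0.3, 0.2]
finger_gap: 0.192
gripper_force: 59.7
```

```bash
python3 go.py .4288 .1015 .0965
python3 - <<'E'
from h import *
a=optics.capture("scene");b=optics.capture("top")
f=lambda im,x,y,w,k:cv2.resize(im[y:y+w,x:x+w],None,fx=k,fy=k,interpolation=2)
cv2.imwrite("pics/s7.png",np.hstack([f(a,252,180,25,16),f(a,260,160,100,4)]))
E
```

```text
t 19.15 pos [0.4302 0.1012 0.0966] F [ 9.  -0.3  0.2] gap 16.4 gf 59.7
shift mm [-0.  -1.4  0.1] turn [ 0.0085 -0.0026 -0.0002]
```

View pics/s7.png

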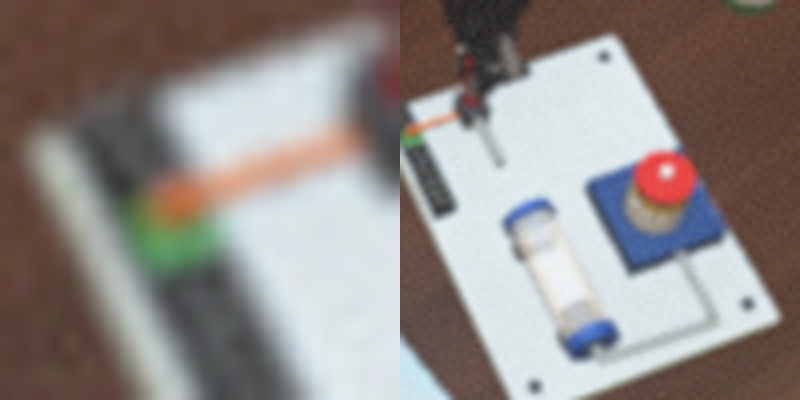

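The scene view puts the pointer within the green band (orange at (170,200), green from y 190 to 270), and the cassette still stands level. Travel is 59.5 mm and the two cameras put the band's middle at 57–61 mm, so I'm handing in.

```bash
python3 -c "
from station import workorder
print(workorder.close_job())"
```

```text
the job is handed in; nothing more can be done
None
```

The job is handed in at about 19 s: body, spacer and top disc are stacked in the pocket, each seated and level, and the handle is held at 59.5 mm of travel with the pointer in the green band; the hand-in gave no verdict.

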